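Draw a tacked bracket from its bay and slide it home to the fit-up stops

ROBOT

A 6-joint arm with a two-finger parallel gripper is mounted at the origin on the work surface. World frame = base frame: x ahead of the robot, y to its left, z up, the work surface at z = 0. Lengths are in m, angles in degrees, forces in N, time in s.
With the tool pointing down it reaches from about 0.3 to 0.75 m from the base axis. Payload 8.5 kg.
Tool frame: the origin (TCP) lies on the centre line of the jaws, within the pads' length; the fingertips stand 17 mm ahead of it and the grasp point (between the pads) lies 2 mm behind it (env.tcp_to_tips is the distance from the TCP to the fingertips, in m); z points along the fingers, y is the line along which they close (so a half turn about z gives the same grasp; the last joint's range is limited). The gripper opens to 85 mm and grips with 20 to 120 N. Pads are 22 mm wide; open, the fingers measure 114 mm over their backs; the gripper's body (76 mm by 85 mm) begins 54 mm behind the grasp point. The pads swing forward as they close: fully open they stand 13 mm farther back than shut.
Start: joints at [-77.939, 21.807, 74.336, -0, 83.858, -12.336], TCP at [0.227, -0.501, 0.248] pointing down, gripper open.
Joint ranges: [-178.18, 178.18], [-50.72, 133.34], [12.68, 142.11], [-81.47, 261.47], [9.98, 163.14], [-165.26, 165.26]. Speed limits (degrees/s): [136.94, 136.94, 180, 180, 180, 180].

INTERFACE

Orientations are given as a 3x3 rotation matrix whose columns are the frame's x, y, z axes.
In Python, from rig import env gives the robot as it stands. The module is installed in compiled form; this text tells all that it offers.
- The arm moves only by the shell command python3 -m pendant 'ROWS' [FORCE]. ROWS is JSON, a list of rows, each a list of 7 numbers: the opening, from 0 (shut) to 1 (fully open), then the shift along the tool's x, y, z in m, then the turn, a rotation vector about the tool's x, y, z in rad. A call has 1 to 5 rows; each row is the pose to reach, as a shift and turn from the pose commanded when the call began, along the tool's axes at that moment; what a row does not reach only later rows make up. A row lasts 1/8 s, in which the tool goes at most 62.5 mm and 10.7 degrees, less where a joint would pass 70% of its speed; a pose out of reach is approached as far as the arm can. A call with a gripper value outside its range is refused whole. The fingers move at their own pace and stop on an object; FORCE is the grip in N (left out, the last holds). Time passes only in rows, so rows that repeat a pose let the fingers close. It gives the time, the measured TCP pose, the force, the opening and the grip force at its end, in the units of the state.
- env.observe(): the state, without advancing time (a new reading comes with each control period).
- env.get_image(name): name is "scene" or "top" or "wrist"; returns a dict with "image" (384x512x3 uint8, blue, green, red), "fx", "fy", "cx", "cy" (pixels), "pose" (4x4, takes a point from camera to world coordinates). Camera axes: x right, y up, looking along -z (the intrinsics and any distortion apply to the point x, -y, -z); pixel columns grow to the right and rows downward; lengths in m; the calibration is good to about 2 mm. A picture is of the moment at which its call begins. There is no depth.
- env.close_job(): hands the job in; it is judged then, once.
Trained networks look in the newest picture that a camera, given by its name, has taken for a name from the list of things; names that differ only in an ending like _2 or _b are one class to them, and where a whole thing is asked for, a point or a joint stands for the part that bears it (a point fixed in the world has none). Each returns a list of dicts, best first, with "conf" (0 to 1); they miss things now and then, are a little off and sometimes report something else, mostly with a low value. They report only what shows in the picture. A call takes as long as a camera call. They do not tell look-alikes from the thing itself.
- env.find_in(camera, thing): "bbox" ([centre column, centre row, width, height] in pixels, round what is visible of it).
- env.trace(camera, thing): "mask" (384x512 bool, what is visible of it) and "bbox" ([centre column, centre row, width, height] in pixels, round what is visible of it).
- env.tip_of(camera, thing): "centre" ([column, row] in pixels: a listed point, or the origin of a listed thing).
The state is a dict: "time_s": time; "q": joint angles; "qvel": joint speeds; "joint_efforts": joint torques, N m; "position": TCP position; "tool_rot": TCP orientation; "ft_force": force on the tool from outside, world axes, zero at the start; "wrist_torque": the same for the moment, N m; "grip_width": finger opening in m; "gripper_force": force on a finger pad.
Only numpy, scipy, OpenCV 4.12 (cv2) and the standard library are available. Lean on these libraries where they do the work, as an engineer would, in place of code of your own. Each camera call takes 0.05 s, during which the arm holds its last target. There are 200 camera calls.

TASK

Get the end-tab bracket (the stub of box section with a single upright tab, at one end) out of its bay in the rack and slide it over the welding table into the corner of the fit-up stops: tab end hard against the end stop, long side hard along the fence. Its tab is only tacked, so slide it flat on the table and never lift or tip it; the square-tube offcut in front of its bay may be pushed aside first and left lying anywhere out of the way on the table. Leave the other three stubs in their bays, and the magnet, the flange and the hammer where they are.

Things in the scene. Friction and masses are not known exactly. Their poses are not given: they have to be found in the camera images.
- bracket: The wanted part: loose steel stub of box section, 120 long (x) by 50 wide (y) by 25 high, 0.3 to 0.65 kg, standing on the table in any one of the bays. One tab, 10 thick, 50 wide, stands on its -x end (x -60 to -50), rising from the flat top at 25 to 52 above the table. Origin: centre of the underside; x along the stub, its tab end (-x) at the bay's mouth, z up.
- bracket_tab (a point): Centre of the bracket's tab, at x = -55, y = 0, z = 38.5 in the bracket's frame.
- rack: Fixed dark grey rack, no floor: back wall (+x side) and five dividers, 40 high, 6 thick, making four bays side by side along y, each 60 wide and 130 deep, open at the top and to -x (to the robot). Bay centres y = -99, -33, 33, 99; dividers from x = -65 (mouth) to 65. Origin: centre of the bays, table height.
- offcut: Loose offcut of bare-steel square tube, ends closed, 120 long (along its y), 40 by 40, about 0.25 to 0.5 kg, lying across the way out in front of the bracket's bay, 3 to 35 clear of the rack. Origin: centre of the underside, table height.
- stops: Fixed steel L of two bars, 30 high, 20 thick. Origin: its inner corner, table height. Fence face: plane y = 0, x from -20 to 160, bar on +y. End stop face: plane x = 0, y from 0 to -70, bar on -x. The bracket ends on the +x, -y side: tab end at x = 0, long side at y = 0, origin about (60, -25), its x along the fence's x.
- tee: Loose look-alike stub, 120 long (x) by 50 wide (y) by 25 high, its 10 thick tab (25 to 52 high) across the middle (x = -5 to 5), in another bay. Origin: centre of the underside. Leave it.
- cradle: Loose look-alike stub, 120 long (x) by 50 wide (y) by 25 high, with two such tabs, one at each end, in another bay. Origin: centre of the underside. Leave it.
- plain: Loose look-alike stub, 120 long (x) by 50 wide (y) by 25 high, with no tab, in another bay. Origin: centre of the underside. Leave it.
- magnet: Red arrow-shaped welding magnet, 90 long (x), 20 thick (y), 92 high, standing loose on the table behind the fence. Origin: centre of the underside. Leave it.
- flange: Loose steel pipe flange standing on the table on the robot's side of the work: 60 diameter foot with a stub of 34 diameter, 60 high. Origin: centre of the underside. Leave it.
- hammer: Loose hammer, 220 long, lying on the table on the robot's right, its length along its x. Origin: under its middle. Leave it.
Mind the look-alikes: they are no part of the job. What is shaped like the bracket but pink or yellow is not meant.

How it is judged (in metres and radians):
At the end, for the whole second after the job is handed in: The bracket lies flat and still on the table in the corner of the stops, tab end within 4 mm of the end stop and, at the tab, long side within 4 mm of the fence, parallel to it within 0.04 rad; the offcut lies still on the table (x of bracket_tab in the frame of stops between 0.0015 and 0.009 m and y of bracket_tab in the frame of stops between -0.029 and -0.0215 m and angle between the x axis of bracket and the x axis of stops, either way round below 0.04 rad and height (world z) of bracket below 0.004 m and angle between bracket's own z axis and vertical below 0.05 rad and linear speed of bracket below 0.01 m/s and height (world z) of offcut between -0.01 and 0.05 m and linear speed of offcut below 0.02 m/s); the robot touches nothing.
It fails at once if the bracket is lifted off the table or tipped (its underside's centre above 12 mm, or leaning over 0.2 rad) (height (world z) of bracket above 0.012 m or angle between bracket's own z axis and vertical above 0.2 rad).
It fails at once if another stub in the rack is disturbed (moved over 15 mm) (distance of any of tee, cradle, plain from where it was at the start of the episode above 0.015 m).
It fails at once if the magnet, the flange or the hammer is disturbed (moved over 15 mm) (distance of any of magnet, flange, hammer from where it was at the start of the episode above 0.015 m).
It also fails if it takes over 58 s, if anything falls off the work surface, if the arm or the gripper's body presses on something with over 40 N, if the wrist force passes 120 N, or if a joint passes its speed limit or range.

## Working session

There is one attempt and no reset: what is moved stays moved. The work goes in short steps, Python scripts to look and compute and a shell command to move; the robot and the scene stay as the last step left them, time stands still between calls to the robot, and variables do not carry over. Pictures are saved under pics/ and viewed, at most 10 in all, crops included, and the job is handed in when it is done.

```bash
mkdir -p pics; cat > h.py <<'E'
import numpy as np, cv2
from rig import env
def ray(im,u,v,z):
    P=np.array(im["pose"]); d=np.array([(u-im["cx"])/im["fx"],-(v-im["cy"])/im["fy"],-1.0])
    d=P[:3,:3]@d; o=P[:3,3]; return o+d*(z-o[2])/d[2]
def proj(im,p):
    P=np.array(im["pose"]); c=P[:3,:3].T@(np.array(p)-P[:3,3])
    return np.array([im["cx"]+im["fx"]*c[0]/-c[2], im["cy"]-im["fy"]*c[1]/-c[2]])
E
python3 - <<'E'
from h import *
im=env.get_image("top"); s=env.get_image("scene")
cv2.imwrite("pics/top.png",cv2.resize(im["image"],None,fx=1.5,fy=1.5)); cv2.imwrite("pics/scene.png",cv2.resize(s["image"],None,fx=1.5,fy=1.5))
print(im.keys(),np.round(im["pose"],3),im["fx"])
for t in ["bracket","bracket_tab","rack","offcut","stops","tee","cradle","plain","magnet","flange","hammer"]:
    for r in env.tip_of("top",t)[:4]: print(t,np.round(r["centre"]),round(r["conf"],2),np.round(ray(im,*r["centre"],0),3))
o=env.observe();print(o["position"],o["tool_rot"],o["ft_force"],env.tcp_to_tips)
E
```

```text
dict_keys(['image', 'fx', 'fy', 'cx', 'cy', 'pose']) [[ 0.063  0.976 -0.209  0.216]
 [-0.998  0.063 -0.009 -0.01 ]
 [ 0.004  0.209  0.978  1.452]
 [ 0.     0.     0.     1.   ]] 472.2331709419639
bracket [303. 247.] 0.87 [ 0.364 -0.13   0.   ]
bracket [207. 122.] 0.66 [0.751 0.199 0.   ]
bracket [356. 142.] 0.63 [ 0.714 -0.285  0.   ]
bracket [308. 145.] 0.59 [ 0.693 -0.132  0.   ]
bracket_tab [380. 257.] 0.91 [ 0.348 -0.368  0.   ]
bracket_tab [206. 103.] 0.78 [0.816 0.209 0.   ]
bracket_tab [344. 148.] 0.76 [ 0.691 -0.247  0.   ]
bracket_tab [314. 156.] 0.72 [ 0.658 -0.153  0.   ]
rack [280. 145.] 0.63 [ 0.686 -0.039  0.   ]
offcut [320. 186.] 0.88 [ 0.562 -0.173  0.   ]
stops [171. 223.] 0.82 [0.413 0.282 0.   ]
tee [295. 147.] 0.63 [ 0.684 -0.089  0.   ]
cradle [253. 151.] 0.75 [0.66  0.045 0.   ]
cradle [270. 148.] 0.7 [ 0.675 -0.011  0.   ]
plain [271. 148.] 0.61 [ 0.675 -0.011  0.   ]
magnet [139. 183.] 0.9 [0.533 0.396 0.   ]
magnet [169. 224.] 0.72 [0.409 0.287 0.   ]
flange [251. 240.] 0.76 [0.377 0.03  0.   ]
[ 0.22718581 -0.50085299  0.24832058] [[ 9.10711211e-01  4.13043690e-01  8.62358272e-06]
 [ 4.13043689e-01 -9.10711211e-01  4.19464625e-05]
 [ 2.51793151e-05 -3.46391972e-05 -9.99999999e-01]] [-0.09275875 -0.37971663 -1.06553668] 0.017
```

View pics/top.png

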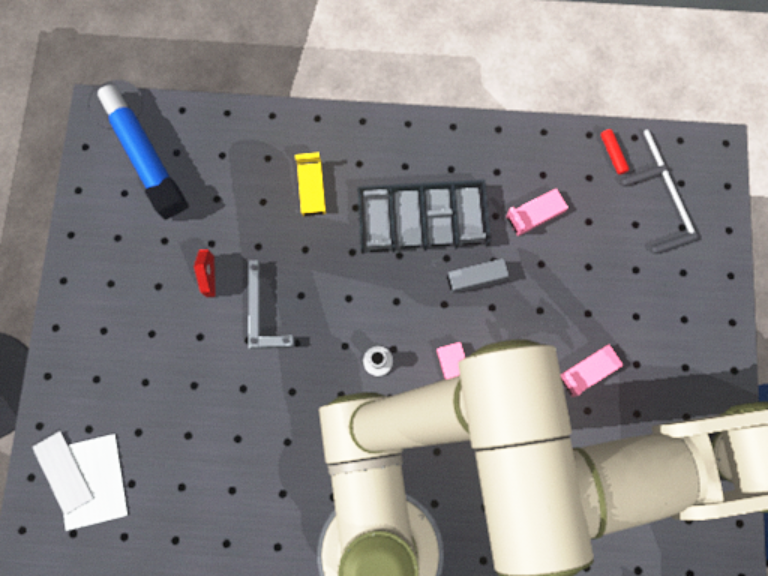

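```bash
python3 - <<'E'
import cv2
a=cv2.imread("pics/top.png")[150:420,180:600]
cv2.imwrite("pics/crop.png",cv2.resize(a,(800,514),interpolation=cv2.INTER_CUBIC))
E
```

```text
(no output)
```

View pics/crop.png

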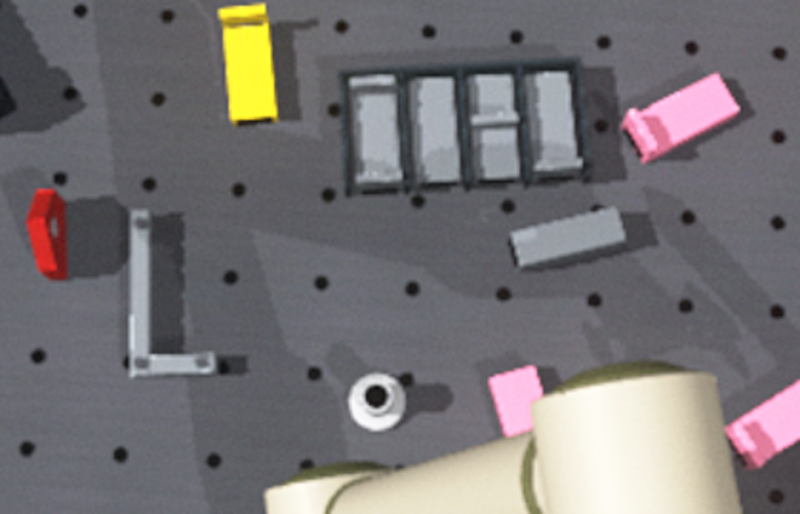

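View pics/scene.png

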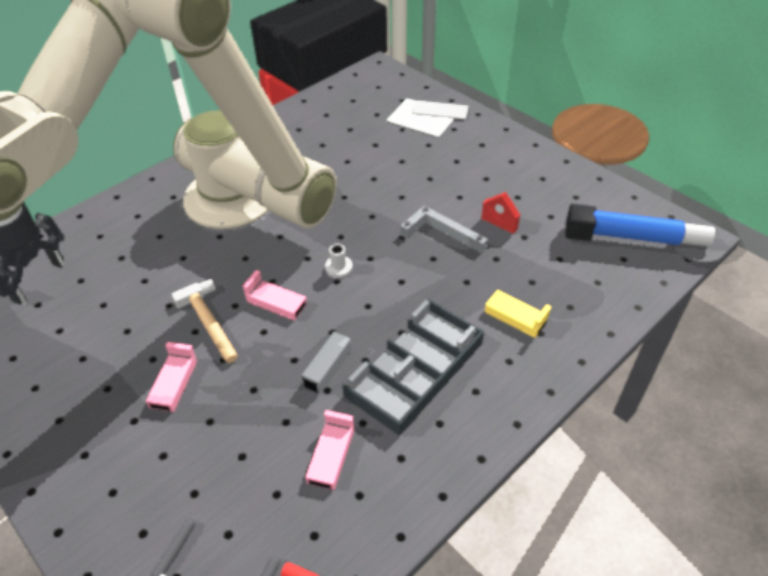

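The bracket candidates, in top.png pixels, are:
- the four rack bays: cradle (377,218), plain (408,218), tee (440,215) and (471,213)
- pink stubs at (540,210), (593,370) and (452,362)
- a yellow stub at (311,183)

I choose the rightmost bay, (471,213). It holds a grey stub with a single tab at its mouth end, and the offcut (478,274) lies in front of it. The crop confirms this.

```bash
python3 - <<'E'
from h import *
im=env.get_image("top")
c=lambda x,y:((x*.525+180)/1.5,(y*270/514+150)/1.5)
def show(n,pts,z):
    for p in pts: print(n,np.round(ray(im,*c(*p),z),3)[:2])
show("rack",[(343,72),(580,60),(590,182),(348,195)],.04)
show("stopstop",[(150,210),(150,355),(215,353)],.03)
show("offcut",[(510,232),(615,207),(625,238),(518,268)],.04)
show("tab",[(532,163),(582,158)],.052)
show("flange",[(377,403)],.03);show("pinks",[(635,140),(735,95),(515,400),(750,450)],.02);show("magnet",[(60,235)],.02)
s=env.get_image("scene")
for t in["hammer","offcut","flange"]:
  for r in env.find_in("scene",t)[:2]:
    b=r["bbox"];print(t,r["conf"],np.round(b),[np.round(ray(s,b[0]+i*b[2]/2,b[1]+j*b[3]/2,.01)[:2],3) for i in(-1,1) for j in(-1,1)])
E
```

```text
rack [0.731 0.089]
rack [ 0.762 -0.171]
rack [ 0.623 -0.187]
rack [0.591 0.074]
stopstop [0.563 0.288]
stopstop [0.405 0.271]
stopstop [0.412 0.203]
offcut [ 0.561 -0.103]
offcut [ 0.596 -0.215]
offcut [ 0.563 -0.227]
offcut [ 0.522 -0.114]
tab [ 0.636 -0.122]
tab [ 0.646 -0.176]
flange [0.37  0.027]
pinks [ 0.68  -0.238]
pinks [ 0.74  -0.348]
pinks [ 0.383 -0.119]
pinks [ 0.346 -0.369]
magnet [0.531 0.385]
hammer 0.87 [135. 216.  41.  55.] [array([ 0.156, -0.261]), array([ 0.347, -0.382]), array([ 0.25 , -0.166]), array([ 0.432, -0.296])]
hammer 0.66 [257. 261.  43.  38.] [array([ 0.593, -0.124]), array([ 0.689, -0.211]), array([ 0.682, -0.035]), array([ 0.772, -0.127])]
offcut 0.68 [268. 248.  40.  31.] [array([ 0.594, -0.076]), array([ 0.674, -0.151]), array([0.678, 0.009]), array([ 0.753, -0.07 ])]
offcut 0.57 [216. 243.  35.  45.] [array([ 0.454, -0.149]), array([ 0.581, -0.252]), array([ 0.529, -0.072]), array([ 0.65 , -0.182])]
flange 0.63 [222. 173.  16.  20.] [array([0.296, 0.045]), array([ 0.369, -0.017]), array([0.335, 0.085]), array([0.406, 0.021])]
```

```bash
cat >> h.py <<'E'
def goto(x,y,z,th):
    """shift and turn (tool z) from the present measured pose; th = world yaw of tool x, deg"""
    o=env.observe(); R=np.array(o["tool_rot"]); p=np.array(o["position"])
    t=np.deg2rad(th); T=np.array([[np.cos(t),np.sin(t),0],[np.sin(t),-np.cos(t),0],[0,0,-1]])
    from scipy.spatial.transform import Rotation as Ro
    print("shift",np.round(R.T@(np.array([x,y,z])-p),4),"turn",np.round(Ro.from_matrix(R.T@T).as_rotvec(),4))
E
python3 -m pendant '[[1,0.05,-0.02,0.01,0,0,-0.18],[1,0.10,-0.04,0.02,0,0,-0.36],[1,0.15,-0.06,0.03,0,0,-0.54],[1,0.20,-0.08,0.04,0,0,-0.72],[1,0.25,-0.10,0.05,0,0,-0.9]]' 60
python3 -c "
from h import *
goto(.54,-.165,.2,107)"
```

```text
time_s: 1.52
position: [0.4146, -0.3052, 0.1982]
tool_rot: [[0.237, 0.972, 0.0], [0.972, -0.237, -0.0], [-0.0, 0.0, -1.0]]
ft_force: [0.7, -0.5, -0.1]
grip_width: 0.0852
gripper_force: 0.0
shift [ 0.166   0.0886 -0.0018] turn [ 4.00e-04  5.00e-04 -5.36e-01]
```

```bash
python3 -m pendant '[[1,0.055,0.03,0,0,0,-0.18],[1,0.11,0.06,0,0,0,-0.36],[1,0.166,0.0886,0,0,0,-0.536],[0.7,0.166,0.0886,0,0,0,-0.536]]'
python3 - <<'E'
from h import *
im=env.get_image("wrist"); print(np.round(im["pose"],3),im["fx"])
cv2.imwrite("pics/w1.png",cv2.resize(im["image"],None,fx=1.5,fy=1.5))
print(env.observe()["position"])
E
```

```text
time_s: 2.02
position: [0.5416, -0.1638, 0.1981]
tool_rot: [[-0.293, 0.956, 0.0], [0.956, 0.293, 0.0], [0.0, 0.0, -1.0]]
ft_force: [-0.3, -0.7, -0.8]
grip_width: 0.0697
gripper_force: 0.0
[[ 0.956 -0.283 -0.08   0.52 ]
 [ 0.294  0.919  0.264 -0.098]
 [-0.001 -0.276  0.961  0.325]
 [ 0.     0.     0.     1.   ]] 303.0821562975131
[ 0.5405097  -0.16548724  0.19807696]
```

View pics/w1.png

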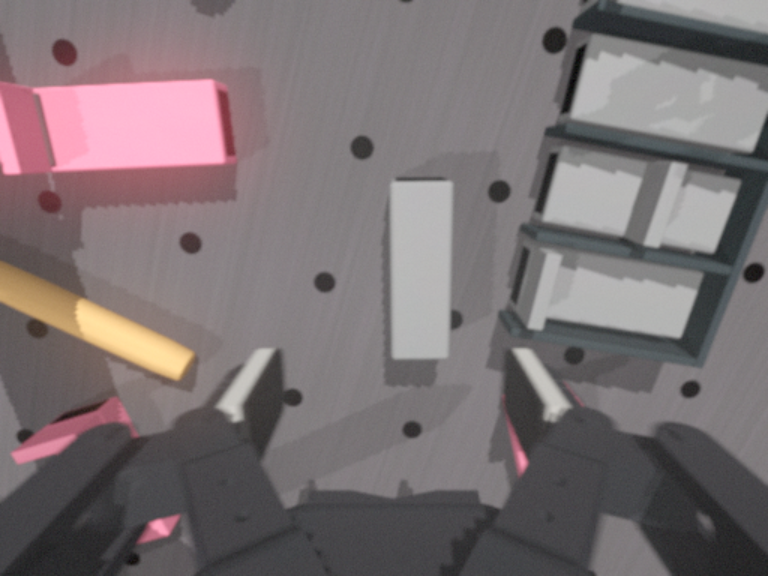

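The wrist view shows the offcut at (420,270), aligned with the jaws. The bracket is in the lowest bay with its tab at the mouth (543,288), the tee is in the next bay up, and the hammer handle ends at (190,360).

```bash
python3 - <<'E'
from h import *
im=env.get_image("wrist")
def show(n,pts,z):
    for p in pts: print(n,np.round(ray(im,p[0]/1.5,p[1]/1.5,z),4)[:2])
show("offcut",[(391,181),(452,181),(449,358),(392,358)],.04)
show("tabtop front/back",[(546,250),(524,327),(561,254),(543,329)],.052)
show("rack front corner; divider front",[(515,333),(500,314),(523,225),(548,130)],.04)
show("hammer",[(190,360),(0,275)],.02)
o=np.mean([ray(im,p[0]/1.5,p[1]/1.5,.04) for p in [(391,181),(452,181),(449,358),(392,358)]],axis=0);print(o)
goto(o[0],o[1],.035,107)
E
```

```text
offcut [ 0.5228 -0.1173]
offcut [ 0.5586 -0.1064]
offcut [ 0.5951 -0.2193]
offcut [ 0.5577 -0.2306]
tabtop front/back [ 0.6254 -0.1286]
tabtop front/back [ 0.631  -0.1796]
tabtop front/back [ 0.6351 -0.1282]
tabtop front/back [ 0.6432 -0.1773]
rack front corner; divider front [ 0.6317 -0.1889]
rack front corner; divider front [ 0.6172 -0.1791]
rack front corner; divider front [ 0.6101 -0.1191]
rack front corner; divider front [ 0.6036 -0.0618]
hammer [ 0.4189 -0.2845]
hammer [ 0.2812 -0.2587]
[ 0.5585579  -0.16839871  0.04      ]
shift [-0.007   0.0176  0.1631] turn [-0.0005 -0.0001 -0.0054]
```

```bash
python3 -m pendant '[[0.75,-0.007,0.0176,0.05,0,0,0],[0.75,-0.007,0.0176,0.10,0,0,-0.01],[0.75,-0.007,0.0176,0.14,0,0,-0.01],[0.75,-0.007,0.0176,0.165,0,0,-0.01],[0.3,-0.007,0.0176,0.165,0,0,-0.01]]' 60
python3 -m pendant '[[0.3,0,0,0,0,0,0],[0.3,0,0,0,0,0,0],[0.3,0,0,0,0,0,0]]' 60
```

```text
time_s: 2.75
position: [0.5572, -0.1697, 0.0321]
tool_rot: [[-0.294, 0.956, -0.003], [0.956, 0.294, 0.002], [0.002, -0.003, -1.0]]
ft_force: [1.3, 0.9, 0.6]
grip_width: 0.047
gripper_force: 0.3
time_s: 3.12
position: [0.5587, -0.1688, 0.034]
tool_rot: [[-0.296, 0.955, 0.001], [0.955, 0.296, -0.001], [-0.001, 0.001, -1.0]]
ft_force: [-0.4, 0.0, -1.8]
grip_width: 0.039
gripper_force: 62.3
```

```bash
python3 -m pendant '[[0.3,0,0,-0.025,0,0,0],[0.3,-0.045,-0.022,-0.03,0,0,0],[0.3,-0.09,-0.044,-0.03,0,0,0],[0.3,-0.135,-0.066,-0.03,0,0,0],[0.3,-0.18,-0.088,-0.025,0,0,0]]'
python3 -m pendant '[[0.3,0,0,0,0,0,0],[0.3,0,0,0.02,0,0,0],[0.3,0,0,0.0245,0,0,0],[0.75,0,0,0.0245,0,0,0],[0.75,0,0,0.0245,0,0,0]]'
python3 -m pendant '[[0.75,0,0,-0.06,0,0,0],[0.75,0,0,-0.1,0,0,0]]'
python3 -c "
from h import *
goto(.59,-.2,.2,97)"
```

```text
time_s: 3.75
position: [0.5278, -0.3683, 0.059]
tool_rot: [[-0.297, 0.955, 0.001], [0.955, 0.297, -0.001], [-0.001, 0.001, -1.0]]
ft_force: [0.4, 0.6, -2.8]
grip_width: 0.0386
gripper_force: 62.3
time_s: 4.38
position: [0.5284, -0.3664, 0.0346]
tool_rot: [[-0.297, 0.955, 0.001], [0.955, 0.297, -0.001], [-0.001, 0.001, -1.0]]
ft_force: [-0.6, 0.0, 0.3]
grip_width: 0.0643
gripper_force: 0.0
time_s: 4.62
position: [0.5285, -0.3668, 0.1367]
tool_rot: [[-0.297, 0.955, 0.002], [0.955, 0.297, -0.002], [-0.002, 0.001, -1.0]]
ft_force: [0.9, 0.3, -0.4]
grip_width: 0.064
gripper_force: 0.0
shift [ 0.1408  0.1083 -0.0635] turn [0.0016 0.0023 0.1791]
```

```bash
python3 -m pendant '[[0.75,0.04,0.038,-0.03,0,0,0.06],[0.75,0.08,0.076,-0.04,0,0,0.12],[0.75,0.12,0.114,-0.04,0,0,0.17],[0.75,0.164,0.152,-0.04,0,0,0.17],[0.75,0.164,0.152,-0.04,0,0,0.17]]'
python3 - <<'E'
from h import *
im=env.get_image("wrist")
cv2.imwrite("pics/w2.png",cv2.resize(im["image"],None,fx=1.5,fy=1.5))
print(env.observe()["position"])
for r in env.tip_of("wrist","bracket_tab")[:3]: print(r,ray(im,*r["centre"],.0385))
E
```

```text
time_s: 5.25
position: [0.6257, -0.1609, 0.1744]
tool_rot: [[-0.136, 0.991, 0.001], [0.991, 0.136, 0.0], [0.0, 0.001, -1.0]]
ft_force: [0.2, -0.5, 0.0]
grip_width: 0.0642
gripper_force: 0.0
[ 0.62505376 -0.16301555  0.17433116]
{'centre': [307.7, 268.0], 'conf': 0.94} [ 0.6806578  -0.24238597  0.0385    ]
{'centre': [277.7, 172.2], 'conf': 0.66} [ 0.63720301 -0.15161781  0.0385    ]
{'centre': [337.5, 59.3], 'conf': 0.29} [ 0.67079745 -0.05304689  0.0385    ]
```

View pics/w2.png

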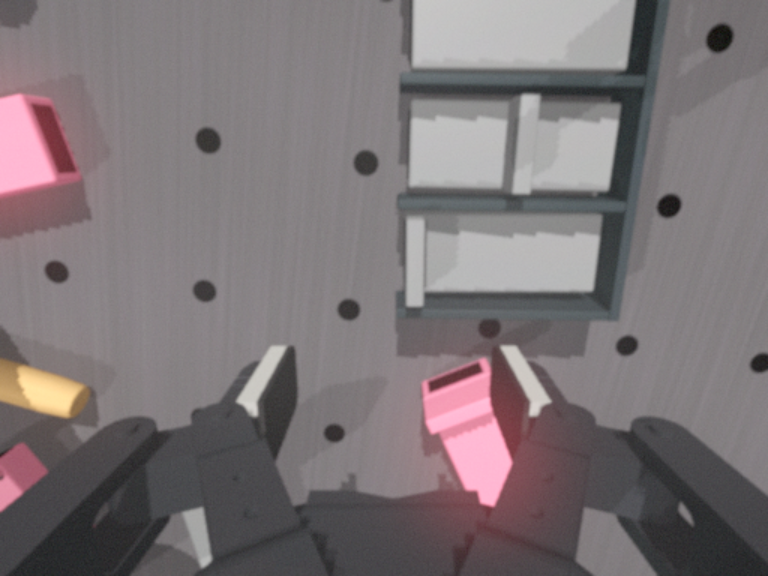

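The bracket's tab is at (415,262) in the mouth of the end bay, the tee is at (525,143) in the next one, and the way out is clear.

```bash
python3 - <<'E'
from h import *
im=env.get_image("wrist")
f=lambda u,v,z:ray(im,u/1.5,v/1.5,z)[:2]
P=[f(*p,.052) for p in[(406,217),(407,306),(424,217),(424,305)]];print(np.round(P,4))
c=np.mean(P,axis=0);print("tab",c, "tabyaw",[np.rad2deg(np.arctan2((a-b)[1],(a-b)[0]))-90 for a,b in((P[0],P[1]),(P[2],P[3]))])
def yaw(a,b,z): d=f(*b,z)-f(*a,z); return np.rad2deg(np.arctan2(d[1],d[0]))
print("divider",yaw((400,81),(642,82),.04),yaw((400,202),(625,207),.04),"stub side",yaw((428,292),(594,293),.025))
goto(c[0],c[1],.1,97.5)
E
```

```text
[[ 0.6259 -0.1301]
 [ 0.6337 -0.181 ]
 [ 0.6356 -0.1288]
 [ 0.6433 -0.1791]]
tab [ 0.6346146  -0.15478292] tabyaw [np.float64(8.715307508459105), np.float64(8.69859311678529)]
divider 7.38905829148931 6.359546730732248 stub side 7.269907888179502
shift [0.0092 0.0115 0.0741] turn [ 0.0002  0.0004 -0.    ]
```

```bash
python3 -m pendant '[[0.45,0.009,0.0115,0.0,0,0,0],[0.45,0.009,0.0115,0.04,0,0,0],[0.45,0.009,0.0115,0.08,0,0,0],[0.45,0.009,0.0115,0.11,0,0,0],[0.45,0.009,0.0115,0.1268,0,0,0]]' 40
python3 -m pendant '[[0.45,0,0,0,0,0,0],[0.1,0,0,0,0,0,0],[0.1,0,0,0,0,0,0],[0.1,0,0,0,0,0,0],[0.1,0,0,0,0,0,0]]' 40
```

```text
time_s: 6.02
position: [0.6346, -0.1547, 0.0455]
tool_rot: [[-0.13, 0.992, -0.002], [0.992, 0.13, 0.001], [0.001, -0.001, -1.0]]
ft_force: [0.3, 0.4, 0.2]
grip_width: 0.0383
gripper_force: 0.0
time_s: 6.65
position: [0.6356, -0.1549, 0.0486]
tool_rot: [[-0.131, 0.991, 0.003], [0.991, 0.131, -0.001], [-0.002, 0.003, -1.0]]
ft_force: [1.1, 0.5, 6.1]
grip_width: 0.0093
gripper_force: 34.0
```

```bash
python3 -m pendant '[[0.1,0,-0.015,0,0,0,0],[0.1,0,-0.035,0,0,0,0],[0.1,0,-0.055,0,0,0,0],[0.1,0,-0.075,0,0,0,0],[0.1,0,-0.09,0,0,0,0]]'
python3 -m pendant '[[0.1,0,-0.02,0,0,0,0],[0.1,0,-0.04,0,0,0,0],[0.1,0,-0.06,0,0,0,0],[0.1,0,-0.075,0,0,0,0],[0.1,0,-0.075,0,0,0,0]]'
python3 - <<'E'
from h import *
im=env.get_image("top"); o=env.observe(); print(o["position"],o["ft_force"])
b=im["image"][90:260,130:430]
cv2.imwrite("pics/top2.png",cv2.resize(b,(800,453),interpolation=cv2.INTER_CUBIC))
E
```

```text
time_s: 7.28
position: [0.5464, -0.1668, 0.0486]
tool_rot: [[-0.13, 0.991, 0.005], [0.991, 0.13, -0.002], [-0.002, 0.005, -1.0]]
ft_force: [5.2, 0.4, 5.5]
grip_width: 0.0093
gripper_force: 34.2
time_s: 7.9
position: [0.4709, -0.1769, 0.0486]
tool_rot: [[-0.13, 0.991, 0.001], [0.991, 0.13, -0.002], [-0.002, 0.001, -1.0]]
ft_force: [-5.9, -2.3, 13.0]
grip_width: 0.0089
gripper_force: 35.4
[ 0.47092004 -0.17692438  0.0485738 ] [-6.50444507 -2.69288426 13.48838136]
```

View pics/top2.png

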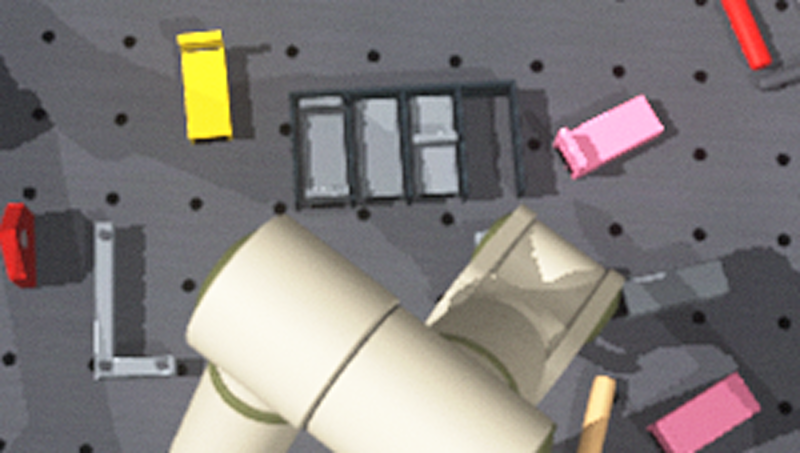

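The bay is empty and the bracket is just clear of the mouth (tail at 480,237). The other stubs are in place and the offcut is out of the way at (675,287).

```bash
python3 -m pendant '[[0.1,0.015,0.001,-0.001,0,0,0],[0.1,0.04,0.0027,-0.001,0,0,0],[0.1,0.07,0.0047,-0.001,0,0,0],[0.1,0.10,0.0067,-0.001,0,0,0],[0.1,0.13,0.0087,-0.001,0,0,0]]'
python3 -m pendant '[[0.1,0.03,0.002,0,0,0,0.005],[0.1,0.06,0.004,0,0,0,0.01],[0.1,0.09,0.006,0,0,0,0.015],[0.1,0.12,0.008,0,0,0,0.02],[0.1,0.15,0.010,0,0,0,0.025]]'
python3 -m pendant '[[0.1,0.03,0.002,0,0,0,0],[0.1,0.06,0.004,0,0,0,0],[0.1,0.085,0.006,0,0,0,0],[0.1,0.105,0.0075,0,0,0,0],[0.1,0.11,0.0075,0,0,0,0]]'
python3 - <<'E'
from h import *
im=env.get_image("wrist")
cv2.imwrite("pics/w3.png",cv2.resize(im["image"],None,fx=1.5,fy=1.5))
o=env.observe(); print(o["position"],o["ft_force"])
for r in env.tip_of("wrist","stops")[:2]: print(r,ray(im,*r["centre"],0))
E
```

```text
time_s: 8.57
position: [0.4631, -0.0452, 0.0486]
tool_rot: [[-0.131, 0.991, 0.002], [0.991, 0.131, -0.001], [-0.001, 0.002, -1.0]]
ft_force: [0.7, -3.7, 2.7]
grip_width: 0.0095
gripper_force: 34.0
time_s: 9.2
position: [0.4532, 0.105, 0.0486]
tool_rot: [[-0.106, 0.994, 0.001], [0.994, 0.106, -0.001], [-0.001, 0.001, -1.0]]
ft_force: [0.9, -3.9, 3.9]
grip_width: 0.0094
gripper_force: 34.1
time_s: 9.82
position: [0.4488, 0.215, 0.0486]
tool_rot: [[-0.108, 0.994, 0.001], [0.994, 0.108, -0.0], [-0.001, 0.001, -1.0]]
ft_force: [0.7, -4.5, 6.5]
grip_width: 0.0093
gripper_force: 34.5
[0.44879324 0.21518128 0.04861153] [-0.19473831  2.45804778  5.65091813]
{'centre': [195.2, 109.1], 'conf': 0.75} [0.40344942 0.27447452 0.        ]
```

View pics/w3.png

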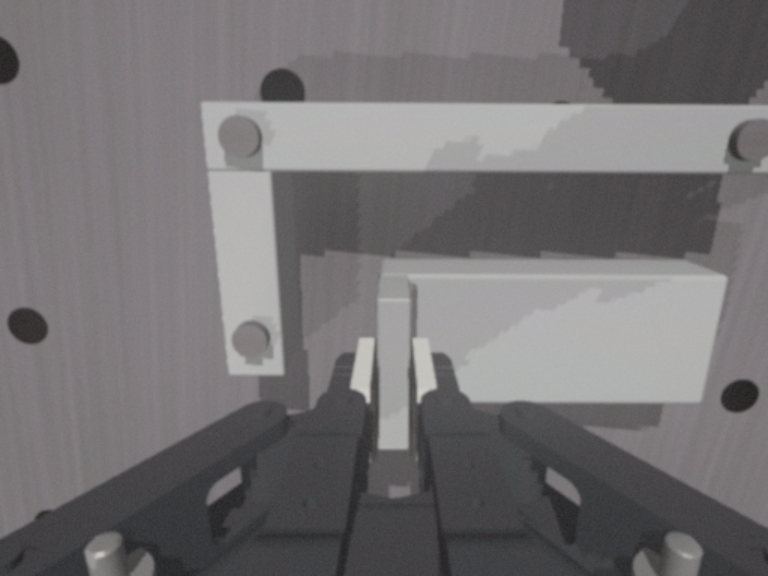

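The bracket sits flat and parallel to the fence. The fence edge is at row 172, the end-stop face runs from (272,171) to (284,373), the bracket's fence-side top edge is at row 276, and the tab front is at column 379.

```bash
python3 - <<'E'
from h import *
im=env.get_image("wrist")
f=lambda u,v,z:ray(im,u/1.5,v/1.5,z)[:2]
C=f(272,171.5,.03); F=f(760,172.5,.03); E=f(284,373,.03)
a=np.arctan2(*(F-C)[::-1]); print("corner",C,"fence yaw",np.rad2deg(a),"end yaw",np.rad2deg(np.arctan2(*(C-E)[::-1]))-90, np.linalg.norm(C-E))
R=np.array([[np.cos(a),np.sin(a)],[-np.sin(a),np.cos(a)]])
b1=f(412,277,.025);b2=f(724,275.5,.025); print("side in stops",R@(b1-C),R@(b2-C))
t1=f(379,297,.052);t2=f(379,447,.052); print("tab front",R@(t1-C),R@(t2-C))
o=env.observe();p=o["position"][:2]; print("tcp in stops",R@(p-C), "tool yaw",np.rad2deg(np.arctan2(o["tool_rot"][1][1],o["tool_rot"][0][1])))
E
```

```text
corner [0.40341244 0.27301841] fence yaw 6.049718021918782 end yaw 5.478758842612862 0.06922689666514403
side in stops [ 0.04426099 -0.03534573] [ 0.15125968 -0.03459819]
tab front [ 0.03373616 -0.03385535] [ 0.03341715 -0.08353964]
tcp in stops [ 0.03901151 -0.06247708] tool yaw 6.109882202813508
```

```bash
python3 -m pendant '[[0.3,0,0,0,0,0,0],[0.3,0,0,0,0,0,0],[0.3,0,0,-0.008,0,0,0],[0.3,0,0,-0.008,0,0,0],[0.1,0,0,-0.008,0,0,0]]' 30
python3 -m pendant '[[0.1,0,0,0,0,0,0],[0.1,0,0,0,0,0,0],[0.1,0,0,0,0,0,0]]' 30
python3 -m pendant '[[0.1,0.01,0,0,0,0,0],[0.1,0.02,0,0,0,0,0],[0.1,0.027,-0.01,0,0,0,0],[0.1,0.030,-0.02,0,0,0,0],[0.1,0.031,-0.025,0,0,0,0]]'
python3 -m pendant '[[0.1,0.001,-0.004,0,0,0,0],[0.1,0.002,-0.007,0,0,0,0],[0.1,0.002,-0.009,0,0,0,0],[0.1,0.002,-0.009,0,0,0,0]]'
```

```text
time_s: 10.6
position: [0.4489, 0.2141, 0.0561]
tool_rot: [[-0.106, 0.994, 0.0], [0.994, 0.106, -0.0], [-0.0, 0.0, -1.0]]
ft_force: [-2.7, -0.6, 16.8]
grip_width: 0.0092
gripper_force: 18.0
time_s: 10.98
position: [0.4489, 0.2141, 0.0562]
tool_rot: [[-0.106, 0.994, 0.0], [0.994, 0.106, -0.0], [-0.0, 0.0, -1.0]]
ft_force: [-0.7, -1.0, 5.0]
grip_width: 0.0098
gripper_force: 29.2
time_s: 11.6
position: [0.4203, 0.2426, 0.0562]
tool_rot: [[-0.106, 0.994, 0.001], [0.994, 0.106, 0.0], [0.0, 0.001, -1.0]]
ft_force: [4.0, 0.4, 2.8]
grip_width: 0.0092
gripper_force: 29.3
time_s: 12.1
position: [0.4126, 0.2435, 0.0562]
tool_rot: [[-0.105, 0.994, 0.002], [0.994, 0.105, 0.001], [0.0, 0.002, -1.0]]
ft_force: [6.0, 1.1, 2.8]
grip_width: 0.0091
gripper_force: 29.3
```

```bash
python3 -m pendant '[[0.1,0.0,-0.002,0,0,0,0],[0.1,0.0,-0.003,0,0,0,0],[0.1,0.0,-0.003,0,0,0,0]]'
python3 -m pendant '[[0.1,0.001,0,0,0,0,0],[0.1,0.002,0,0,0,0,0],[0.1,0.003,0,0,0,0,0],[0.1,0.003,0,0,0,0,0]]'
```

```text
time_s: 12.48
position: [0.4123, 0.2435, 0.0563]
tool_rot: [[-0.105, 0.994, 0.008], [0.994, 0.105, 0.002], [0.001, 0.008, -1.0]]
ft_force: [16.9, 1.2, -6.8]
grip_width: 0.0091
gripper_force: 28.2
time_s: 12.98
position: [0.4121, 0.2446, 0.0565]
tool_rot: [[-0.106, 0.994, 0.008], [0.994, 0.106, -0.002], [-0.003, 0.008, -1.0]]
ft_force: [18.4, -13.4, -2.0]
grip_width: 0.0094
gripper_force: 28.9
```

```bash
python3 -m pendant '[[0.1,-0.002,0.003,0,0,0,0],[0.1,-0.002,0.003,0,0,0,0],[0.3,-0.002,0.003,0,0,0,0],[0.3,-0.002,0.003,0,0,0,0],[0.3,-0.002,0.003,-0.03,0,0,0]]'
python3 -m pendant '[[0.3,-0.02,0.01,-0.05,0,0,0],[0.3,-0.04,0.02,-0.09,0,0,0],[0.3,-0.04,0.02,-0.09,0,0,0]]'
python3 - <<'E'
from h import *
im=env.get_image("wrist")
cv2.imwrite("pics/w4.png",cv2.resize(im["image"],None,fx=1.5,fy=1.5))
E
```

```text
time_s: 13.6
position: [0.4097, 0.2439, 0.0846]
tool_rot: [[-0.106, 0.994, -0.006], [0.994, 0.106, -0.002], [-0.001, -0.006, -1.0]]
ft_force: [-0.1, 0.6, 0.5]
grip_width: 0.0255
gripper_force: 0.0
time_s: 13.98
position: [0.4366, 0.2061, 0.1781]
tool_rot: [[-0.104, 0.995, 0.004], [0.995, 0.104, 0.001], [0.0, 0.004, -1.0]]
ft_force: [-0.7, -0.4, -0.7]
grip_width: 0.0256
gripper_force: 0.0
```

View pics/w4.png

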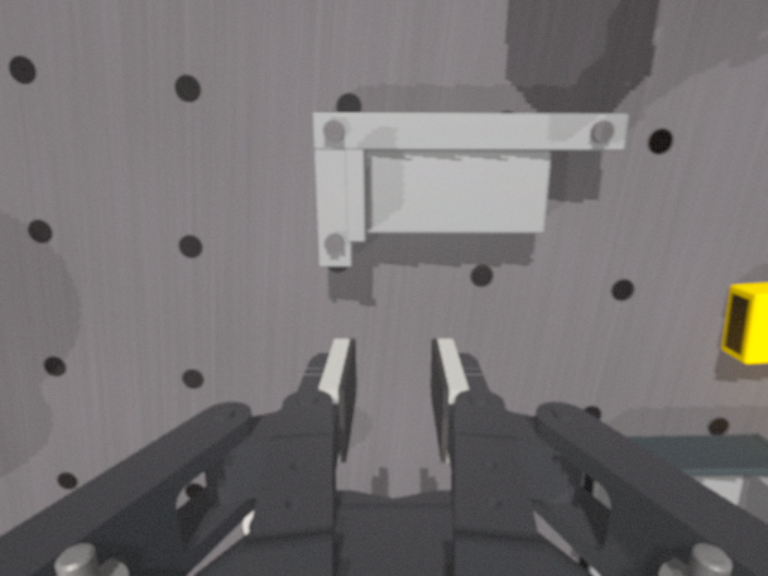

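The bracket lies in the corner, with its tab against the end stop (350–365, 150–240) and its far side at the fence (row 150).

```bash
python3 - <<'E'
from h import *
im=env.get_image("wrist"); f=lambda u,v,z:ray(im,u/1.5,v/1.5,z)[:2]
C=f(346,150,.03);F=f(624,150,.03);E=f(350.5,264,.03);a=np.arctan2(*(F-C)[::-1]);R=np.array([[np.cos(a),np.sin(a)],[-np.sin(a),np.cos(a)]])
g=lambda *p:np.round(R@(f(*p)-C),4)
print("fence yaw",np.rad2deg(a),"outer side",g(371,233.5,.025),g(544,233,.025),"tail",g(549,165,.025),"tab far edge",g(365,241,.052),g(363.5,150,.052),"near",g(351,241,.052),"end stop tip",g(350.5,264,.03))
o=env.observe();print(o["time_s"],o["ft_force"])
E
```

```text
fence yaw 6.055202297856431 outer side [ 0.0135 -0.0495] [ 0.1203 -0.0492] tail [ 0.1196 -0.0085] tab far edge [ 0.0115 -0.049 ] [ 0.0115 -0.0001] near [ 0.0036 -0.049 ] end stop tip [ 0.0009 -0.0677]
14.075 [-0.4011166  -0.13991898 -0.35182186]
```

```bash
python3 -c "
from rig import env
print(env.close_job())"
```

```text
the job is handed in; nothing more can be done
None
```

The job is handed in: the bracket is flat in the corner of the stops, its tab end on the end stop and long side along the fence, both within about 1 mm by the last wrist picture. The offcut is set aside on the table, and I used about 14 of the 58 s; the hand-in call returned no verdict.

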